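Snap the plug into a valve block with the two-handled bench press

ROBOT

A 6-joint arm with a two-finger parallel gripper is mounted at the origin on the work surface. World frame = base frame: x ahead of the robot, y to its left, z up, the work surface at z = 0. Lengths are in mm, angles in rad, forces in N, time in s.
With the tool pointing down it reaches from about 300 to 775 mm from the base axis. Payload 14.6 kg.
Tool frame: the origin (TCP) lies where the fingers leave the gripper's body, on its centre line; the fingertips stand 97 mm ahead of it and the grasp point (between the pads) lies ahead of it (grip_depth is the z of the grasp point in the tool frame, in mm); z points along the fingers, y is the line along which they close (so a half turn about z gives the same grasp; the last joint's range is limited). The gripper opens to 94 mm and grips with 3 to 60 N. Pads are 16 mm wide; open, the fingers measure 119 mm over their backs; the gripper's body (75 mm by 177 mm) begins 78 mm behind the grasp point.
Start: joints at [1.198, 0.3, 1.521, -0, 1.321, -0.067], TCP at [165.578, 524.475, 302.646] pointing down, gripper open.
Joint ranges: [-3.03, 3.03], [-0.79, 2.21], [0.23, 2.52], [-1.04, 4.18], [0, 3.07], [-2.55, 2.55]. Speed limits (rad/s): [2.22, 2.22, 2.57, 3.14, 3.14, 3.14].

INTERFACE

Orientations are given as [roll, pitch, yaw] about the fixed x, y, z axes, in that order (R = Rz(yaw) Ry(pitch) Rx(roll)).
In Python, from cell import read_state, camera, sign_off, regions_of, spot_point, grip_depth gives the robot as it stands. The module is installed in compiled form; this text tells all that it offers.
- The arm moves only by the tool send_rows, never from a script. Its argument "series" is a list of rows, each a list of 3 entries, a list of its own where there are three numbers: the shift along the world's x, y, z in mm, then the turn about the world's z in degrees, then the closure, from -1 (fully open) to 1 (shut), so that 0 is half open. A call has 1 to 12 rows; each row shifts and turns the commanded pose from where the row before left it; what a row does not reach is not made up. A row lasts 1/10 s, in which the tool goes at most 50 mm and 8.59 degrees, less where a joint would pass 70% of its speed; a pose out of reach is approached as far as the arm can. A call is refused whole if a number of a shift passes 50 or a number of a turn 8.59, either way. A call with a gripper value outside its range is refused whole. The fingers move at their own pace and stop on an object; "squeeze" is the grip in N (left out, the last holds). Time passes only in rows, so rows that do not move let the fingers close. It gives the time, the measured TCP pose, the force, the opening and the grip force at its end, in the units of the state.
- read_state(): the state, without advancing time (a new reading comes with each control period).
- camera(name): name is "side" or "top"; returns a dict with "color" (384x512x3 uint8, blue, green, red), "fx", "fy", "cx", "cy" (pixels), "camera_from_world" (4x4, takes a point from world to camera coordinates). Camera axes: x right, y down, z forward; pixel columns grow to the right and rows downward; lengths in mm; the calibration is good to about 2 mm. A picture is of the moment at which its call begins. There is no depth.
- sign_off(): hands the job in; it is judged then, once.
Trained networks look in a picture, given as the dict that the camera call returned (one of the last four; its "shot" number tells which), for a name from the list of things; names that differ only in an ending like _2 or _b are one class to them, and where a whole thing is asked for, a point or a joint stands for the part that bears it (a point fixed in the world has none). Each returns a list of dicts, best first, with "confidence" (0 to 1); they miss things now and then, are a little off and sometimes report something else, mostly with a low value. They report only what shows in the picture. A call takes as long as a camera call. They do not tell look-alikes from the thing itself.
- regions_of(thing, picture): "mask" (384x512 bool, what is visible of it).
- spot_point(thing, picture): "point" ([x, y, z] in mm, in the coordinates of the camera as it stood for that picture, good to about 4 mm: a listed point, or the origin of a listed thing).
The state is a dict: "clock": time; "joints": joint angles; "qd": joint speeds; "effort": joint torques, N m; "eef_pos": TCP position; "eef_rot": TCP orientation; "wrist_force": force on the tool from outside, world axes, zero at the start; "moment": the same for the moment, N m; "finger_gap": finger opening in mm; "finger_force": force on a finger pad.
Only numpy, scipy, OpenCV 4.12 (cv2) and the standard library are available. Lean on these libraries where they do the work, as an engineer would, in place of code of your own. Each camera call takes 0.05 s, during which the arm holds its last target. There are 200 camera calls.

TASK

Stand the white valve block upright in the nest of the bench press, its plug facing one of the two jaws (either one), and let go of it. Then squeeze the press's two handles together little by little until the resistance peaks and gives as the plug snaps in, and stop closing there: bearing down on a seated plug crushes its seal. Let the handles spring open with the block still standing in the nest; do not push the plug with the fingers, and leave the mallet, the orange cup and the flask alone.

Things in the scene. Friction and masses are not known exactly. Their poses are not given: they have to be found in the camera images.
- press: Bench hand press: fixed grey steel plate 150 x 110 x 12 mm with two pivoted steel arms. Origin on the bench between the pivots. x: handles point to -x (to the robot at yaw 0); y: closing direction; z up. The pivot bridge, its highest part (52 mm), spans x -14 to 14, y -50 to 50 mm. The arms' tops are 42 mm above the bench. Handles overhang the plate, which ends at x = -125 mm.
- nest (a point): Centre of the nest floor = the plate's top, 12 mm above the bench, 75 mm from the pivots in -x; axes as the press. Ribs 5 mm high at x = +-16 mm take the block's plain faces with 2 mm play each; along y it is free between the jaws: upright round noses, radius 8 mm, 10 to 30 mm above the floor; open, the right one is 26 mm from the middle, the left 25 to 33 (screw-set). Fingers fit between the jaws on the block's +x and -x sides.
- left_grip (a point): Where the left (+y) handle is squeezed: centre of a black bar 8 mm thick (y), 20 mm tall, underside 22 mm above the bench, 110 mm long along x. This point: 32 mm above the bench, 190 mm from the pivots, 115 mm from the nest in -x, 37 mm from the free end. Open, the two bars' outer faces are 68 mm apart; with the plug snapped in 19 to 44 mm, by the setting of the jaws.
- right_grip (a point): The same point on the right (-y) handle, mirrored.
- press_left (a joint): Closing angle of the left handle (rad): 0 open, limit 0.2; a spring opens it (about 1 N at the grip). Geared to the right one: equal angles, fixed midline; an off-centre grip reads as sideways force. Jaws meet the block at 0.03 to 0.09, the snap is 0.04 later. It takes 11 to 15 N on each handle. Over 25 N on one, or over 8 N once the plug is in, crushes: close in steps of about 1 mm of opening.
- press_right (a joint): Closing angle of the right handle, always equal to the left one's.
- valve_grip (a point): Loose white plastic valve block, about 190 g, 28 x 28 mm, 50 mm tall plus a 4 mm disc on top. This point is on its upright axis, 36 mm above its underside: grip here across the plain +x and -x faces (28 mm). y is the plug axis, 20 mm above the underside: a fixed 20 mm round stub stands out 9 mm on -y; the plug, a 20 mm disc on a 12 mm stem, 9 mm on +y. Overall 46 mm along y.
- plug (a joint): How far the plug is pressed in (m): 0 out, 0.006 fully home. Its resistance rises to a peak of about 40 N at about 0.0015, then falls; past 0.005 it pulls itself home and stays, and the handles go slack. Let go before that, it springs out again.
- mallet_grip (a point): Handle of a mallet, 260 mm long, lying on the bench: leave alone.
- cup: Orange cup, 72 mm in diameter, 60 mm tall, origin under its centre: leave alone.
- flask: Blue drinking flask, 66 mm in diameter, 200 mm tall, origin under its centre: leave alone.
Things that resemble listed ones, but are neither listed nor needed, are in the scene too. There is more than one size of the part that bears valve_grip; the job needs the smallest.

How it is judged (in metres and radians):
On the way, in this order (a step that is already met when the one before it is completed fails the run):
1. the valve block stands in the nest, let go, its plug along the closing direction and still out (x of valve_grip in the frame of nest between -0.005 and 0.005 m and y of valve_grip in the frame of nest between -0.01 and 0.01 m and z of valve_grip in the frame of nest between 0.032 and 0.039 m and angle between valve_grip's own z axis and vertical below 0.12 rad and angle between the y axis of valve_grip and the y axis of nest, either way round below 0.2 rad and contact force between the fingers and valve below 0.3 N and value of joint plug below 0.002 m), for 0.2 s.
2. the handles are squeezed together on the block in the nest and the plug has snapped home (x of valve_grip in the frame of nest between -0.005 and 0.005 m and y of valve_grip in the frame of nest between -0.01 and 0.01 m and z of valve_grip in the frame of nest between 0.032 and 0.039 m and angle between valve_grip's own z axis and vertical below 0.12 rad and angle between the y axis of valve_grip and the y axis of nest, either way round below 0.2 rad and contact force between the fingers and valve below 0.3 N and value of joint plug above 0.0055 m and value of joint press_left above 0.04 rad), for 0.1 s.
At the end, for the whole second after the job is handed in: The plug is home (over 5.5 of 6 mm) and stays; the block stands upright (within 0.12 rad) and at rest in the nest (within 5 mm along the handles, 10 mm in the closing direction, on the nest floor, plug axis within 0.2 rad of the closing direction), and both handles have sprung open (under 0.02 rad) (x of valve_grip in the frame of nest between -0.005 and 0.005 m and y of valve_grip in the frame of nest between -0.01 and 0.01 m and z of valve_grip in the frame of nest between 0.032 and 0.039 m and angle between valve_grip's own z axis and vertical below 0.12 rad and angle between the y axis of valve_grip and the y axis of nest, either way round below 0.2 rad and value of joint plug above 0.0055 m and value of joint each of press_left, press_right below 0.02 rad and linear speed of valve below 0.02 m/s); the robot touches nothing.
It fails at once if a handle is pushed with more than 8 N once the plug is home (crushing its seal) (value of joint plug above 0.0057 m and (contact force between the fingers and press_left above 8 N or contact force between the fingers and press_right above 8 N)).
It fails at once if a handle is pushed with more than 25 N (crushing the block) (contact force between the fingers and press_left above 25 N or contact force between the fingers and press_right above 25 N).
It fails at once if the plug is pushed with the fingers (over 8 N) (contact force between the fingers and plug above 8 N).
It fails at once if the mallet, cup or flask is moved by more than 30 mm (distance of any of mallet_grip, cup, flask from where it was at the start of the episode above 0.03 m).
It also fails if it takes over 72 s, if anything falls off the work surface, if the arm or the gripper's body presses on something with over 40 N, if the wrist force passes 120 N, or if a joint passes its speed limit or range.

## Working session

There is one attempt and no reset: what is moved stays moved. The work goes in short steps, Python scripts to look and compute and a tool call to move; the robot and the scene stay as the last step left them, time stands still between calls to the robot, and variables do not carry over. Pictures are saved under pics/ and viewed, at most 10 in all, crops included, and the job is handed in when it is done.

Besides the shell and the picture viewer there is one more tool, called after "Request:" by a JSON object that holds its "method" and its "body", one argument or row to a line. send_rows: Moves the arm, as the interface text tells. Its arguments: {"type":"object","properties":{"series":{"type":"array"},"squeeze":{"type":"number"}},"required":["series"]}

```bash
mkdir -p pics
cat > h.py <<'E'
import numpy as np, cv2
from cell import *
def world(pic,p):
    return (np.linalg.inv(pic["camera_from_world"])@np.r_[p,1])[:3]
def ray(pic,u,v,z):
    M=np.linalg.inv(pic["camera_from_world"]);o=M[:3,3]
    d=M[:3,:3]@[(u-pic["cx"])/pic["fx"],(v-pic["cy"])/pic["fy"],1]
    return o+d*(z-o[2])/d[2]
def proj(pic,p):
    c=(pic["camera_from_world"]@np.r_[p,1])[:3]
    return np.array([c[0]/c[2]*pic["fx"]+pic["cx"],c[1]/c[2]*pic["fy"]+pic["cy"]])
E
python3 - <<'E'
from h import *
np.set_printoptions(precision=1,suppress=True)
s=read_state();print(s,grip_depth() if callable(grip_depth) else grip_depth)
ims=[]
for n in("top","side"):
    p=camera(n);ims.append(p["color"]);print(n,np.linalg.inv(p["camera_from_world"])[:3,3],p["fx"])
    for t in("press","nest","left_grip","right_grip","valve_grip","cup","flask","mallet_grip"):
        for r in spot_point(t,p): 
            w=world(p,r["point"]);print(t,round(r["confidence"],2),w,proj(p,w))
cv2.imwrite("pics/top.png",cv2.resize(ims[0],(800,600),interpolation=cv2.INTER_CUBIC))
cv2.imwrite("pics/side.png",cv2.resize(ims[1],(800,600),interpolation=cv2.INTER_CUBIC))
E
```

```text
{'clock': 0.0, 'joints': array([ 1.2,  0.3,  1.5,  0. ,  1.3, -0.1]), 'qd': array([-0.,  0., -0.,  0., -0.,  0.]), 'effort': array([ -0. , -53.2, -35.3,   0.1,   0. ,  -0. ]), 'eef_pos': array([165.5, 524.3, 302.1]), 'eef_rot': array([-3.1, -0. ,  2.8]), 'wrist_force': array([-1.2,  0.4, -0.2]), 'moment': array([ 0., -0.,  0.]), 'finger_force': 0.0, 'finger_gap': 94.12055788338508} 78.39999999999999
top [473.8  37.2 901.9] 375.58462749709275
press 0.7 [674.6  61.5   0.8] [243.1 147.7]
nest 0.75 [674.7  63.1  -1.1] [242.4 147.9]
nest 0.69 [605.4  61.7  11.9] [242.6 175.2]
left_grip 0.96 [487.5  94.9  32.2] [227.5 224.4]
right_grip 0.77 [485.1  33.2  35. ] [254.3 225.6]
valve_grip 0.94 [ 501.8 -154.    50.7] [337.  218.5]
valve_grip 0.64 [ 692.1 -173.2   48.1] [343.6 136.5]
valve_grip 0.56 [ 589.6 -226.5   39.6] [366.5 180.9]
cup 0.9 [451.3 330.3   2.9] [128.8 239.4]
flask 0.87 [664.7 414.7  -0.3] [ 97.9 150.9]
mallet_grip 0.84 [ 661.9 -351.8   16.4] [414.9 152.6]
side [ 443.2 -824.4  582.3] 410.2698052631929
press 0.59 [678.4  56.9  -0.6] [290.6 198.8]
nest 0.67 [605.7  65.4  16.7] [262.9 193.7]
right_grip 0.81 [486.5  33.4  32.1] [217.7 199.1]
valve_grip 0.9 [ 588.8 -226.4   35.9] [280.  263.7]
valve_grip 0.81 [ 690.  -177.7   49.4] [322.8 238.2]
valve_grip 0.63 [ 502.3 -154.5   45.6] [232.2 241.5]
cup 0.73 [458.8 331.5  -0.4] [201.7 157.4]
flask 0.62 [658.  414.9  -1. ] [260.3 142.4]
mallet_grip 0.96 [ 663.  -348.8   13.4] [334.6 314.8]
mallet_grip 0.4 [680.4  58.9   0.8] [291.2 197.9]
```

View pics/top.png

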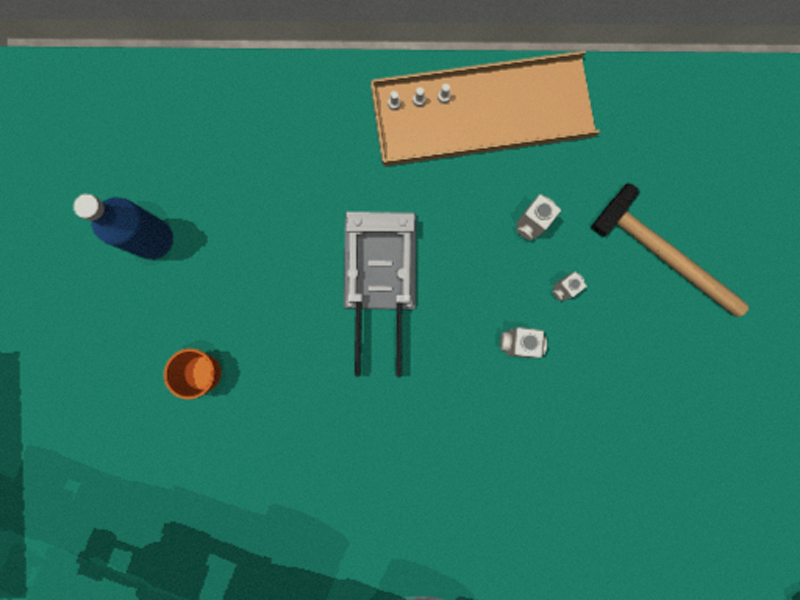

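View pics/side.png

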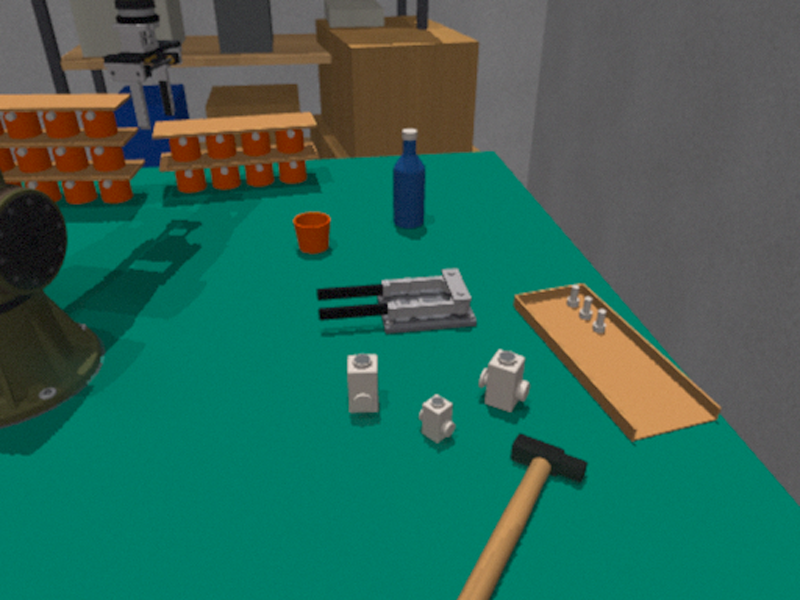

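The top view shows the press around (380,260), with its handles towards the robot. There are three white blocks, given here in 800-px pixels: A (525,342), B (538,217) and C (570,287). C is clearly the smallest, so it fits the description. I'll confirm it in one enlarged crop, next to the press.

Run:
```python
from h import *
np.set_printoptions(precision=1,suppress=True)
p=camera("top");q=camera("side");a=p["color"]
c1=cv2.resize(a[155:205,340:395],(440,400),interpolation=cv2.INTER_CUBIC)
c2=cv2.resize(a[128:248,212:272],(300,600),interpolation=cv2.INTER_CUBIC)
c3=cv2.resize(q["color"][235:295,255:305],(480,576),interpolation=cv2.INTER_CUBIC)
o=np.zeros((600,780,3),np.uint8);o[:600,:300]=c2;o[:576,300:780]=c3
o2=np.zeros((400,760,3),np.uint8);o2[:400,:440]=c1
cv2.imwrite("pics/c1.png",o);cv2.imwrite("pics/c2.png",c1)
for t in("press","valve_grip"):
  for n,pic in(("top",p),("side",q)):
    for r in regions_of(t,pic):
        m=r["mask"].astype(np.uint8);ys,xs=np.nonzero(m);print(t,n,round(r["confidence"],2),m.sum(),xs.min(),xs.max(),ys.min(),ys.max(),cv2.minAreaRect(np.c_[xs,ys].astype(np.float32)))
print("proj", [proj(p,[x,y,12]) for x in(555,755) for y in (5,115)])
```

```text
press top 0.89 3010 220 266 135 239 ((243.0, 187.0), (104.0, 46.0), 90.0)
press side 0.75 2592 203 304 172 213 ((252.60812377929688, 197.14865112304688), (38.304962158203125, 98.80378723144531), 80.53767395019531)
valve_grip top 0.81 280 353 374 174 192 ((363.60003662109375, 183.70001220703125), (14.310833930969238, 21.913463592529297), 63.43495178222656)
valve_grip top 0.68 511 330 358 125 153 ((343.18853759765625, 139.57376098632812), (18.181238174438477, 30.600814819335938), 39.80556869506836)
valve_grip top 0.67 494 319 349 210 228 ((334.0, 219.0), (18.0, 30.0), 90.0)
valve_grip side 0.94 465 268 290 254 282 ((278.8243408203125, 267.9459533691406), (28.112226486206055, 20.714271545410156), 80.53767395019531)
valve_grip side 0.64 704 222 241 227 264 ((231.5, 245.5), (37.0, 19.0), 90.0)
valve_grip side 0.58 839 306 339 225 262 ((323.3000183105469, 244.40003967285156), (31.304948806762695, 35.329872131347656), 26.56505012512207)
proj [array([266.3, 196.3]), array([220., 196.]), array([266.4, 114.4]), array([221.2, 114.1])]
```

View pics/c1.png

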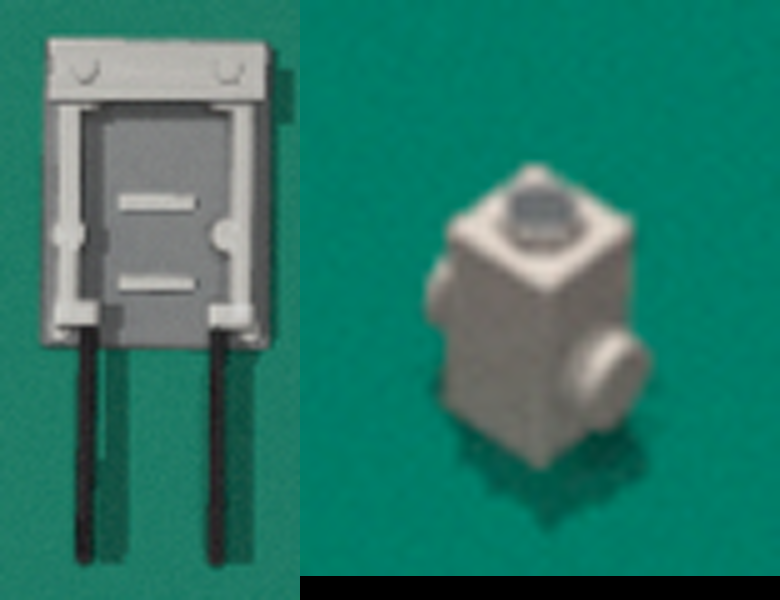

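View pics/c2.png

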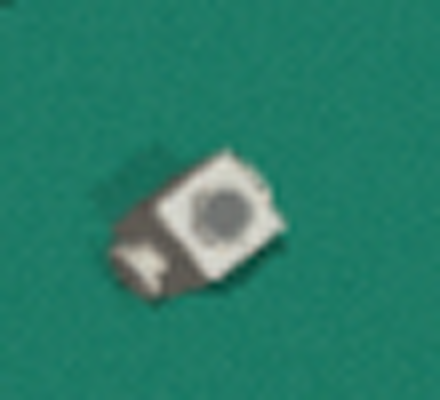

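The crop confirms C: a small upright block with its plug and stub horizontal, top-face corners in the crop at about (228,150), (288,225), (215,280) and (155,205). Next I'll compute the poses.

Run:
```python
from h import *
np.set_printoptions(precision=2,suppress=True)
p=camera("top");q=camera("side")
f=lambda u,v,s,ox,oy:((u+.5)/s-.5+ox,(v+.5)/s-.5+oy)
C=np.array([ray(p,*f(u,v,8,340,155),50) for u,v in((228,150),(288,225),(215,280),(155,205))])
print("blk",C,C.mean(0),"disc",ray(p,*f(222,212,8,340,155),54))
for i in range(4):
    d=C[(i+1)%4]-C[i];print(np.linalg.norm(d),np.degrees(np.arctan2(d[1],d[0]))%90)
# side: disc top centre at (541,207), front corner etc.
S=[ray(q,*f(u-300,v,9.6,255,235),50) for u,v in((535,163),(632,222),(543,292),(447,228))]
print("side blk",np.mean(S,0),S)
for n,uv,z in(("ribs",(157,202),17),("ribs",(157,283),17),("Lend",(85,562),32),("Rend",(216,562),32),("plBL",(42,347),12),("plBR",(271,347),12),("Lst",(90,335),42),("Rst",(218,335),42),("brTL",(47,39),52),("brTR",(268,42),52),("brBL",(47,100),52),("brBR",(268,100),52),("Lnose",(82,236),42),("Rnose",(212,237),42)):
    print(n,ray(p,*f(*uv,5,212,128),z))
s=read_state();print(s["eef_rot"],s["eef_pos"],s["joints"])
```

```text
blk [[ 605.78 -227.4    50.  ]
 [ 584.17 -244.07   50.  ]
 [ 568.21 -222.72   50.  ]
 [ 589.72 -206.04   50.  ]] [ 586.97 -225.06   50.  ] disc [ 587.28 -223.99   54.  ]
27.284159419225826 37.65616435431258
26.660042234752297 36.79678809020592
27.22929476093481 37.7913327030669
26.723506913316562 36.91663408011269
side blk [ 587.42 -225.58   50.  ] [array([ 590.57, -206.22,   50.  ]), array([ 606.36, -227.45,   50.  ]), array([ 584.05, -245.26,   50.  ]), array([ 568.7 , -223.38,   50.  ])]
ribs [621.86  60.75  17.  ]
ribs [582.96  60.42  17.  ]
Lend [451.79  92.03  32.  ]
Rend [452.08  31.84  32.  ]
plBL [552.61 114.96  12.  ]
plBR [553.22   6.07  12.  ]
Lst [555.61  90.36  42.  ]
Rst [555.95  31.51  42.  ]
brTL [691.83 111.23  52.  ]
brTR [691.12   9.16  52.  ]
brBL [663.18 110.82  52.  ]
brBR [663.85   9.1   52.  ]
Lnose [601.56  94.61  42.  ]
Rnose [601.46  34.52  42.  ]
[3.14 0.   2.84] [165.59 524.48 302.65] [ 1.2   0.3   1.52 -0.    1.32 -0.07]
```

Request:
{"method": "send_rows", "body": {
  "series": [
    [[20,-42,0],-3,-0.3],
    [[23,-42,0],-3,-0.3],
    [[23,-42,0],-3,-0.3],
    [[23,-42,0],-3,-0.3],
    [[23,-42,0],-3,-0.3],
    [[24,-42,0],-3,-0.3],
    [[24,-42,0],-3,-0.3],
    [[24,-42,0],-3,-0.3],
    [[24,-42,0],-3,-0.3],
    [[24,-42,0],-3,-0.3],
    [[24,-42,0],-3,-0.3],
    [[24,-42,0],-2.4,-0.3]
  ]
}}

```text
clock: 2.5
eef_pos: [446.2, 18.4, 302.9]
eef_rot: [3.141, 0.0, 2.216]
wrist_force: [0.3, 0.5, 1.0]
finger_gap: 61.4
finger_force: 0.0
```

Request:
{"method": "send_rows", "body": {
  "series": [
    [[24,-42,-10],0,-0.3],
    [[24,-42,-10],0,-0.3],
    [[24,-42,-10],0,-0.3],
    [[24,-42,-10],0,-0.3],
    [[23,-42,-10],0,-0.3],
    [[22,-36,-20],0,-0.3],
    [[0,0,0],0,-0.3],
    [[0,0,0],0,-0.3]
  ]
}}

```text
clock: 3.3
eef_pos: [586.4, -225.8, 231.6]
eef_rot: [-3.141, -0.002, 2.217]
wrist_force: [0.3, 0.1, 0.6]
finger_gap: 61.3
finger_force: 0.0
```

Run:
```python
from h import *
np.set_printoptions(precision=4,suppress=True)
s=read_state();print(s)
```

```text
{'clock': 3.3, 'joints': array([-0.4259,  0.5351,  1.3592,  0.0001,  1.2492, -1.0721]), 'qd': array([ 0.0295, -0.0563,  0.0162,  0.0002,  0.0013,  0.0038]), 'effort': array([ -2.0947, -61.2956, -34.3586,  -0.0626,  -0.0115,  -0.1106]), 'eef_pos': array([ 586.3696, -225.8014,  231.6221]), 'eef_rot': array([-3.1408, -0.0017,  2.217 ]), 'wrist_force': array([0.2825, 0.1186, 0.5885]), 'moment': array([-0.038 ,  0.0326, -0.0219]), 'finger_force': 0.0, 'finger_gap': 61.25027915873186}
```

Request:
{"method": "send_rows", "body": {
  "series": [
    [[0.5,0.5,-30],0,-0.3],
    [[0,0,-30],0,-0.3],
    [[0,0,-30],0,-0.3],
    [[0,0,-20],0,-0.3],
    [[0,0,-8],0,-0.3],
    [[0,0,0],0,-0.3],
    [[0,0,0],0,0.1],
    [[0,0,0],0,0.4],
    [[0,0,0],0,0.6],
    [[0,0,0],0,0.6],
    [[0,0,0],0,0.6]
  ],
  "squeeze": 15
}}

```text
clock: 4.4
eef_pos: [587.2, -225.1, 115.0]
eef_rot: [3.141, 0.0, 2.218]
wrist_force: [-0.6, 0.2, 1.3]
finger_gap: 28.2
finger_force: 15.0
```

Run:
```python
from h import *
p=camera("side")
cv2.imwrite("pics/g.png",cv2.resize(p["color"][190:300,220:340],(720,600),interpolation=cv2.INTER_CUBIC))
```

```text
(no output)
```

View pics/g.png

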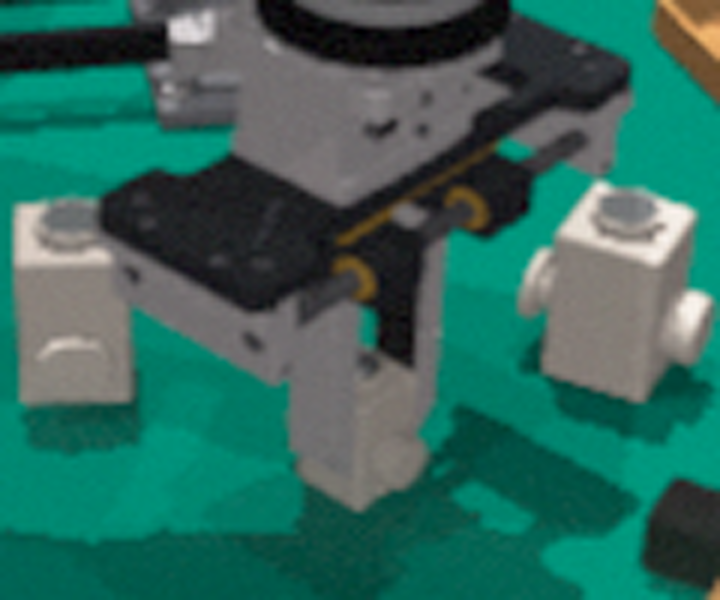

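The picture shows block C (about (370,430)) held squarely between the fingers. Next I'll lift it and carry it over the nest.

Request:
{"method": "send_rows", "body": {
  "series": [
    [[0,0,30],0,0.6],
    [[0,0,40],0,0.6],
    [[0,0,30],0,0.6],
    [[2,36,0],-5,0.6],
    [[2,36,0],-5,0.6],
    [[2,36,0],-5,0.6],
    [[2,36,0],-5,0.6],
    [[2,36,0],-5,0.6],
    [[2,36,0],-5,0.6],
    [[2,36,0],-5,0.6],
    [[1.4,37,0],-2.3,0.6],
    [[0,0,0],0,0.6]
  ]
}}

```text
clock: 5.65
eef_pos: [602.2, 67.8, 214.3]
eef_rot: [-3.141, -0.001, 1.569]
wrist_force: [0.5, -0.6, -1.3]
finger_gap: 28.2
finger_force: 15.0
```

Run:
```python
from h import *
np.set_printoptions(precision=2,suppress=True)
s=read_state();print(s["eef_pos"],s["eef_rot"],s["finger_gap"],s["wrist_force"])
p=camera("side");q=camera("top")
for t in("nest","valve_grip"):
  for pic in(p,q):
    for r in spot_point(t,pic): print(t,r["confidence"],world(pic,r["point"]))
o=np.zeros((600,800,3),np.uint8)
o[:,:420]=cv2.resize(p["color"][135:235,210:280],(420,600),interpolation=cv2.INTER_CUBIC)
o[:,420:]=cv2.resize(q["color"][110:245,205:290],(380,600),interpolation=cv2.INTER_CUBIC)
cv2.imwrite("pics/n.png",o)
```

```text
[602.17  67.77 214.33] [-3.14 -0.    1.57] 28.15024892576229 [ 0.55 -0.59 -1.33]
nest 0.66 [601.38  64.04  17.25]
nest 0.32 [ 662.36 -348.48   13.84]
valve_grip 0.84 [606.24  65.83 133.54]
valve_grip 0.74 [ 689.47 -173.5    51.75]
valve_grip 0.71 [ 503.65 -154.02   46.48]
valve_grip 0.45 [602.9   63.56  18.82]
valve_grip 0.42 [676.99  55.4   -0.38]
valve_grip 0.61 [ 692.29 -177.72   49.34]
valve_grip 0.58 [ 501.31 -152.56   51.74]
```

View pics/n.png

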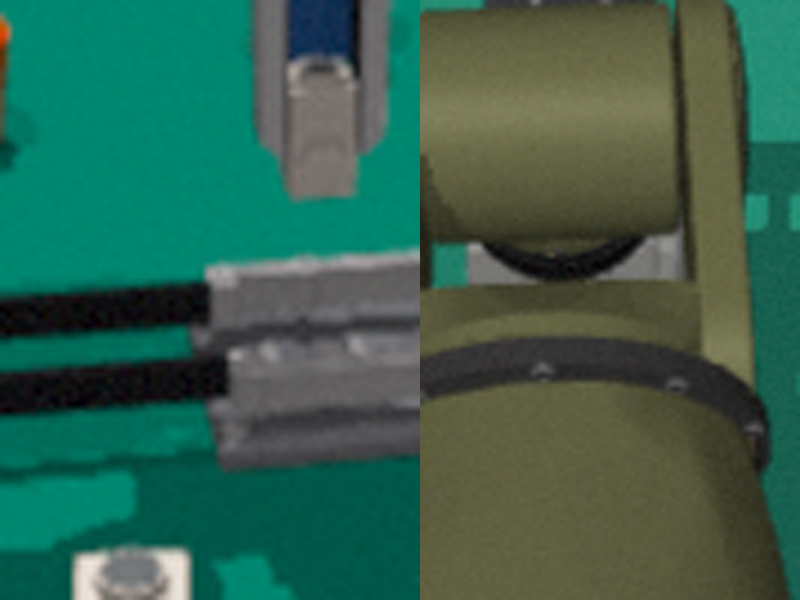

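The side view shows the block hanging upright above the nest, with the jaws around (300,330). I'll lower it to just above the ribs.

Request:
{"method": "send_rows", "body": {
  "series": [
    [[0,0,0],0,0.6],
    [[0,0,0],0,0.6],
    [[0,0,-30],0,0.6],
    [[0,0,-25],0,0.6],
    [[0,0,-15],0,0.6],
    [[0,0,-7],0,0.6],
    [[0,0,0],0,0.6],
    [[0,0,0],0,0.6]
  ]
}}

```text
clock: 6.75
eef_pos: [602.9, 64.0, 138.7]
eef_rot: [3.14, -0.0, 1.567]
wrist_force: [0.2, 0.7, -0.7]
finger_gap: 27.9
finger_force: 15.0
```

Run:
```python
from h import *
np.set_printoptions(precision=2,suppress=True)
s=read_state();print(s["eef_pos"],s["wrist_force"])
p=camera("side");q=camera("top")
cv2.imwrite("pics/n2.png",cv2.resize(p["color"][160:215,225:300],(800,587),interpolation=cv2.INTER_CUBIC))
print(proj(p,[602.6,60.7,12]),[proj(p,[x,64,38]) for x in(588.6,616.6)])
```

```text
[602.93  63.98 138.7 ] [ 0.18  0.74 -0.72]
[262.04 196.34] [array([256.56, 187.53]), array([267.3 , 186.69])]
```

View pics/n2.png

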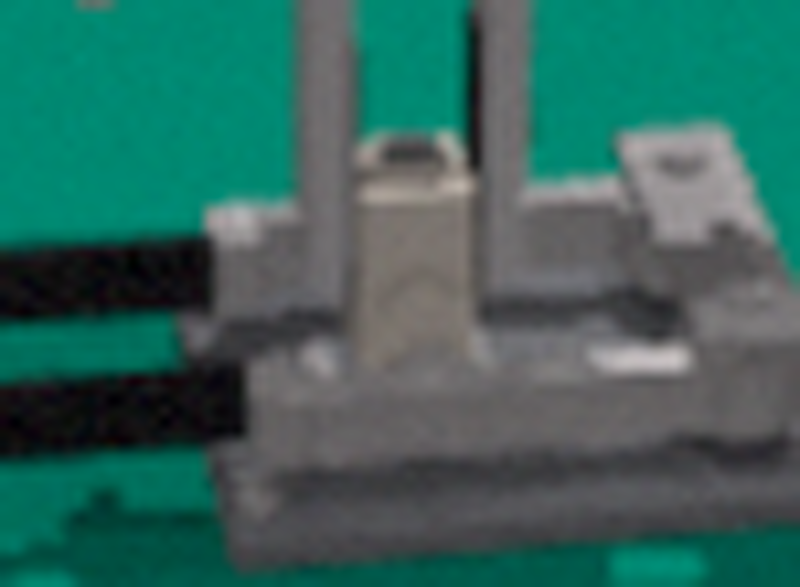

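The block, at (415,270), is between the two arms and just above the ribs. I'll lower it slowly.

Request:
{"method": "send_rows", "body": {
  "series": [
    [[0,0,-3],0,0.6],
    [[0,0,-2],0,0.6],
    [[0,0,-1],0,0.6],
    [[0,0,-1],0,0.6],
    [[0,0,-1],0,0.6],
    [[0,0,0],0,0.6]
  ]
}}

```text
clock: 7.45
eef_pos: [602.4, 64.0, 129.5]
eef_rot: [-3.141, -0.0, 1.567]
wrist_force: [-0.4, -0.3, -1.4]
finger_gap: 27.7
finger_force: 15.0
```

Request:
{"method": "send_rows", "body": {
  "series": [
    [[0,0,-1],0,0.6],
    [[0,0,-1],0,0.6],
    [[0,0,-1],0,0.6],
    [[0,0,0],0,0.6],
    [[0,0,0],0,0.6]
  ]
}}

```text
clock: 7.95
eef_pos: [602.5, 64.0, 127.0]
eef_rot: [3.141, -0.0, 1.567]
wrist_force: [-3.8, -1.4, 5.3]
finger_gap: 27.9
finger_force: 15.0
```

It's between the ribs and on the floor, with 5 N upward on the wrist. Releasing now.

Request:
{"method": "send_rows", "body": {
  "series": [
    [[0,0,0],0,0.35],
    [[0,0,0],0,0.2],
    [[0,0,0],0,0],
    [[0,0,0],0,-0.1],
    [[0,0,0],0,-0.1],
    [[0,0,10],0,-0.1],
    [[0,0,30],0,-0.1],
    [[0,0,40],0,-0.1],
    [[0,0,40],0,-0.1],
    [[0,0,10],0,-0.1],
    [[0,0,0],0,-0.1]
  ]
}}

```text
clock: 9.05
eef_pos: [602.8, 64.0, 258.8]
eef_rot: [3.138, -0.0, 1.567]
wrist_force: [0.1, -0.7, -0.5]
finger_gap: 52.1
finger_force: 0.0
```

Request:
{"method": "send_rows", "body": {
  "series": [
    [[-40,0,0],8,-0.3],
    [[-40,0,0],8,-0.5],
    [[-40,0,0],8,-0.8],
    [[0,-2,0],8,-1],
    [[0,0,0],8,-1],
    [[0,0,0],8,-1],
    [[0,0,0],8,-1],
    [[0,0,0],8,-1],
    [[0,0,0],8,-1],
    [[0,0,0],8,-1],
    [[0,0,0],8,-1],
    [[0,0,0],1.8,-1]
  ]
}}

```text
clock: 10.25
eef_pos: [482.0, 61.9, 255.0]
eef_rot: [-3.141, -0.003, 3.139]
wrist_force: [-0.2, 0.1, -0.6]
finger_gap: 93.9
finger_force: 0.0
```

Run:
```python
from h import *
np.set_printoptions(precision=2,suppress=True)
s=read_state();print(s["eef_pos"],s["eef_rot"],s["wrist_force"],s["joints"])
p=camera("side");q=camera("top")
for r in spot_point("valve_grip",p): print(r["confidence"],world(p,r["point"]))
for t in("left_grip","right_grip"):
  for pic in(p,q):
    for r in spot_point(t,pic): print(t,r["confidence"],world(pic,r["point"]))
cv2.imwrite("pics/n3.png",cv2.resize(p["color"][150:225,195:305],(800,545),interpolation=cv2.INTER_CUBIC))
```

```text
[481.98  61.94 255.04] [-3.14 -0.    3.14] [-0.16  0.08 -0.58] [ 0.05  0.21  1.76 -0.    1.18 -1.52]
0.87 [ 691.96 -175.49   53.67]
0.67 [607.32  61.43  46.96]
0.56 [ 502.83 -154.79   44.45]
left_grip 0.63 [491.56  92.    30.76]
right_grip 0.77 [489.78  34.84  29.46]
```

View pics/n3.png

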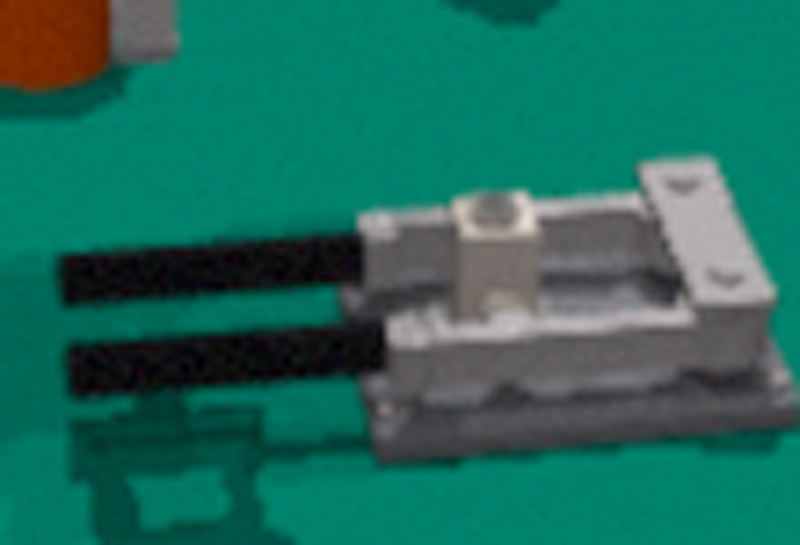

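The block, at (497,250), stands upright in the nest with the handles open. Lowering the fingers over the handles.

Request:
{"method": "send_rows", "body": {
  "series": [
    [[5,0,-40],0,-1],
    [[0,0,-40],0,-1],
    [[0,0,-30],0,-1],
    [[0,0,-20],0,-1],
    [[0,0,-10],0,-1],
    [[0,0,-5],0,-1],
    [[0,0,0],0,-0.7],
    [[0,0,0],0,-0.55],
    [[0,0,0],0,-0.5],
    [[0,0,0],0,-0.5]
  ],
  "squeeze": 20
}}

```text
clock: 11.6
eef_pos: [487.8, 62.0, 112.3]
eef_rot: [3.141, 0.001, 3.134]
wrist_force: [-0.6, 1.1, 0.0]
finger_gap: 70.6
finger_force: 0.7
```

Request:
{"method": "send_rows", "body": {
  "series": [
    [[0,0,0],0,-0.48],
    [[0,0,0],0,-0.46],
    [[0,0,0],0,-0.44],
    [[0,0,0],0,-0.42],
    [[0,0,0],0,-0.4],
    [[0,0,0],0,-0.4]
  ]
}}

```text
clock: 12.2
eef_pos: [487.5, 62.0, 111.7]
eef_rot: [3.142, 0.0, 3.134]
wrist_force: [0.8, 1.3, 1.4]
finger_gap: 65.8
finger_force: 0.7
```

The sideways force of +1.3 N means the left finger leads, so I'll shift about 1 mm to +y and keep closing.

Request:
{"method": "send_rows", "body": {
  "series": [
    [[0,0.8,0],0,-0.4],
    [[0,0,0],0,-0.38],
    [[0,0,0],0,-0.36],
    [[0,0,0],0,-0.34],
    [[0,0,0],0,-0.32],
    [[0,0,0],0,-0.3],
    [[0,0,0],0,-0.3]
  ]
}}

```text
clock: 12.9
eef_pos: [487.5, 62.8, 111.7]
eef_rot: [3.142, 0.0, 3.134]
wrist_force: [1.5, 1.4, 1.0]
finger_gap: 61.0
finger_force: 0.8
```

Request:
{"method": "send_rows", "body": {
  "series": [
    [[0,0.5,0],0,-0.28],
    [[0,0,0],0,-0.26],
    [[0,0,0],0,-0.24],
    [[0,0,0],0,-0.22],
    [[0,0,0],0,-0.2],
    [[0,0,0],0,-0.18],
    [[0,0,0],0,-0.16],
    [[0,0,0],0,-0.14],
    [[0,0,0],0,-0.12],
    [[0,0,0],0,-0.1],
    [[0,0,0],0,-0.1]
  ]
}}

```text
clock: 14.0
eef_pos: [487.5, 63.3, 111.6]
eef_rot: [-3.142, -0.0, 3.134]
wrist_force: [1.8, 1.1, -0.2]
finger_gap: 51.7
finger_force: 0.9
```

Request:
{"method": "send_rows", "body": {
  "series": [
    [[0,0,0],0,-0.1],
    [[0,0,0],0,-0.1]
  ]
}}

```text
clock: 14.2
eef_pos: [487.5, 63.3, 111.6]
eef_rot: [-3.142, -0.0, 3.134]
wrist_force: [2.0, 1.6, 0.0]
finger_gap: 51.8
finger_force: 0.9
```

Request:
{"method": "send_rows", "body": {
  "series": [
    [[0,0.7,0],0,-0.1],
    [[0,0,0],0,-0.1],
    [[0,0,0],0,-0.1]
  ]
}}

```text
clock: 14.5
eef_pos: [487.4, 63.8, 111.6]
eef_rot: [-3.141, -0.0, 3.134]
wrist_force: [0.0, -1.6, 0.6]
finger_gap: 51.7
finger_force: 0.9
```

Request:
{"method": "send_rows", "body": {
  "series": [
    [[0,0.7,0],0,-0.1],
    [[0,0,0],0,-0.1],
    [[0,0,0],0,-0.1]
  ]
}}

```text
clock: 14.8
eef_pos: [487.5, 64.6, 111.6]
eef_rot: [-3.141, -0.0, 3.134]
wrist_force: [0.6, -2.3, -1.3]
finger_gap: 51.7
finger_force: 0.9
```

The sign flipped, so the centre is near y = 63.5. I'll go back there and keep closing.

Request:
{"method": "send_rows", "body": {
  "series": [
    [[0,-1.1,0],0,-0.1],
    [[0,0,0],0,-0.08],
    [[0,0,0],0,-0.06],
    [[0,0,0],0,-0.04],
    [[0,0,0],0,-0.02],
    [[0,0,0],0,-0.02]
  ]
}}

```text
clock: 15.4
eef_pos: [487.5, 63.7, 111.6]
eef_rot: [3.142, -0.0, 3.134]
wrist_force: [1.1, 2.1, -0.5]
finger_gap: 48.2
finger_force: 1.0
```

Request:
{"method": "send_rows", "body": {
  "series": [
    [[0,0,0],0,0],
    [[0,0,0],0,0.02],
    [[0,0,0],0,0.04],
    [[0,0,0],0,0.04]
  ]
}}

```text
clock: 15.8
eef_pos: [487.5, 63.6, 111.7]
eef_rot: [3.142, 0.0, 3.134]
wrist_force: [1.4, 2.9, -0.9]
finger_gap: 44.9
finger_force: 1.0
```

Request:
{"method": "send_rows", "body": {
  "series": [
    [[0,0,0],0,0.06],
    [[0,0,0],0,0.08],
    [[0,0,0],0,0.08]
  ]
}}

```text
clock: 16.1
eef_pos: [487.5, 63.6, 111.7]
eef_rot: [-3.142, 0.0, 3.134]
wrist_force: [1.8, 2.1, -0.5]
finger_gap: 43.3
finger_force: 1.0
```

Request:
{"method": "send_rows", "body": {
  "series": [
    [[0,0.3,0],0,0.08],
    [[0,0,0],0,0.1],
    [[0,0,0],0,0.1]
  ]
}}

```text
clock: 16.4
eef_pos: [487.5, 63.8, 111.6]
eef_rot: [-3.141, -0.0, 3.134]
wrist_force: [0.8, 1.1, -0.5]
finger_gap: 42.4
finger_force: 1.0
```

Request:
{"method": "send_rows", "body": {
  "series": [
    [[0,0,0],0,0.12],
    [[0,0,0],0,0.12]
  ]
}}

```text
clock: 16.6
eef_pos: [487.5, 63.8, 111.7]
eef_rot: [-3.141, 0.0, 3.134]
wrist_force: [1.7, -0.8, -0.7]
finger_gap: 41.6
finger_force: 1.3
```

Request:
{"method": "send_rows", "body": {
  "series": [
    [[0,0,0],0,0.14],
    [[0,0,0],0,0.14]
  ]
}}

```text
clock: 16.8
eef_pos: [487.5, 63.8, 111.7]
eef_rot: [-3.141, 0.0, 3.134]
wrist_force: [1.5, 0.1, 0.2]
finger_gap: 40.4
finger_force: 1.3
```

Request:
{"method": "send_rows", "body": {
  "series": [
    [[0,0,0],0,0.16],
    [[0,0,0],0,0.16]
  ]
}}

```text
clock: 17.0
eef_pos: [487.5, 63.8, 111.7]
eef_rot: [-3.142, 0.0, 3.134]
wrist_force: [0.4, -0.1, -0.9]
finger_gap: 39.4
finger_force: 1.3
```

Request:
{"method": "send_rows", "body": {
  "series": [
    [[0,0,0],0,0.18],
    [[0,0,0],0,0.18]
  ]
}}

```text
clock: 17.2
eef_pos: [487.5, 63.8, 111.7]
eef_rot: [-3.142, 0.0, 3.134]
wrist_force: [2.3, -1.0, -0.3]
finger_gap: 38.5
finger_force: 3.1
```

Request:
{"method": "send_rows", "body": {
  "series": [
    [[0,0,0],0,0.2],
    [[0,0,0],0,0.2]
  ]
}}

```text
clock: 17.4
eef_pos: [487.6, 63.8, 111.7]
eef_rot: [-3.142, 0.0, 3.134]
wrist_force: [3.6, -2.3, -0.3]
finger_gap: 37.4
finger_force: 5.3
```

The jaws are on the block. I'll trim the centring and continue one step at a time.

Request:
{"method": "send_rows", "body": {
  "series": [
    [[0,-0.2,0],0,0.22],
    [[0,0,0],0,0.22]
  ]
}}

```text
clock: 17.6
eef_pos: [487.6, 63.8, 111.7]
eef_rot: [3.141, 0.0, 3.134]
wrist_force: [4.2, 0.0, -1.8]
finger_gap: 36.8
finger_force: 7.5
```

Request:
{"method": "send_rows", "body": {
  "series": [
    [[0,0,0],0,0.24],
    [[0,0,0],0,0.24]
  ]
}}

```text
clock: 17.8
eef_pos: [487.6, 63.8, 111.7]
eef_rot: [3.141, 0.0, 3.134]
wrist_force: [5.0, 1.0, -3.3]
finger_gap: 36.4
finger_force: 9.5
```

Request:
{"method": "send_rows", "body": {
  "series": [
    [[0,0,0],0,0.26],
    [[0,0,0],0,0.26]
  ]
}}

```text
clock: 18.0
eef_pos: [487.6, 63.8, 111.7]
eef_rot: [3.141, 0.0, 3.134]
wrist_force: [5.4, 1.2, -2.9]
finger_gap: 35.1
finger_force: 11.2
```

Request:
{"method": "send_rows", "body": {
  "series": [
    [[0,0,0],0,0.28],
    [[0,0,0],0,0.28]
  ]
}}

```text
clock: 18.2
eef_pos: [487.6, 63.8, 111.7]
eef_rot: [3.141, 0.001, 3.134]
wrist_force: [5.1, 1.0, -2.2]
finger_gap: 33.9
finger_force: 12.5
```

Request:
{"method": "send_rows", "body": {
  "series": [
    [[0,0,0],0,0.3],
    [[0,0,0],0,0.3]
  ]
}}

```text
clock: 18.4
eef_pos: [487.7, 63.8, 111.7]
eef_rot: [3.141, 0.001, 3.134]
wrist_force: [5.4, 0.7, -3.2]
finger_gap: 32.9
finger_force: 13.3
```

Request:
{"method": "send_rows", "body": {
  "series": [
    [[0,0,0],0,0.32],
    [[0,0,0],0,0.32]
  ]
}}

```text
clock: 18.6
eef_pos: [487.7, 63.8, 111.7]
eef_rot: [3.141, 0.001, 3.134]
wrist_force: [7.0, 1.2, -3.2]
finger_gap: 32.2
finger_force: 13.5
```

Request:
{"method": "send_rows", "body": {
  "series": [
    [[0,0,0],0,0.34],
    [[0,0,0],0,0.34]
  ]
}}

```text
clock: 18.8
eef_pos: [487.8, 63.8, 111.7]
eef_rot: [3.141, 0.001, 3.134]
wrist_force: [7.4, 0.7, -3.5]
finger_gap: 31.4
finger_force: 13.0
```

Request:
{"method": "send_rows", "body": {
  "series": [
    [[0,0,0],0,0.36],
    [[0,0,0],0,0.36]
  ]
}}

```text
clock: 19.0
eef_pos: [487.8, 63.8, 111.7]
eef_rot: [3.141, 0.001, 3.134]
wrist_force: [5.8, 1.4, -4.5]
finger_gap: 30.4
finger_force: 11.7
```

Request:
{"method": "send_rows", "body": {
  "series": [
    [[0,0,0],0,0.38],
    [[0,0,0],0,0.38]
  ]
}}

```text
clock: 19.2
eef_pos: [487.8, 63.8, 111.7]
eef_rot: [3.141, 0.001, 3.134]
wrist_force: [7.6, 0.9, -4.4]
finger_gap: 29.3
finger_force: 9.6
```

Past the peak at 13.5 N. I'll cap the grip lower as a safeguard and continue until it goes slack.

Request:
{"method": "send_rows", "body": {
  "series": [
    [[0,0,0],0,0.4],
    [[0,0,0],0,0.4]
  ],
  "squeeze": 11
}}

```text
clock: 19.4
eef_pos: [487.8, 63.8, 111.7]
eef_rot: [3.141, 0.001, 3.134]
wrist_force: [7.0, 0.8, -3.8]
finger_gap: 28.1
finger_force: 6.6
```

Request:
{"method": "send_rows", "body": {
  "series": [
    [[0,0,0],0,0.42],
    [[0,0,0],0,0.42]
  ],
  "squeeze": 7
}}

```text
clock: 19.6
eef_pos: [487.6, 63.8, 111.7]
eef_rot: [3.141, 0.0, 3.134]
wrist_force: [4.5, 1.2, -1.6]
finger_gap: 36.6
finger_force: 6.8
```

Lowering the cap let the plug spring back out, but nothing was harmed. I'll repeat the closing with the cap unchanged throughout.

Request:
{"method": "send_rows", "body": {
  "series": [
    [[0,0,0],0,0.2],
    [[0,0,0],0,0.2]
  ]
}}

```text
clock: 19.8
eef_pos: [487.5, 63.7, 111.7]
eef_rot: [3.141, 0.0, 3.134]
wrist_force: [3.7, 1.0, -2.3]
finger_gap: 37.5
finger_force: 5.2
```

Request:
{"method": "send_rows", "body": {
  "series": [
    [[0,0,0],0,0.2],
    [[0,0,0],0,0.22],
    [[0,0,0],0,0.24],
    [[0,0,0],0,0.24]
  ],
  "squeeze": 20
}}

```text
clock: 20.2
eef_pos: [487.6, 63.8, 111.7]
eef_rot: [3.141, 0.0, 3.134]
wrist_force: [5.1, 1.5, -2.9]
finger_gap: 36.0
finger_force: 9.4
```

Request:
{"method": "send_rows", "body": {
  "series": [
    [[0,0,0],0,0.26],
    [[0,0,0],0,0.28],
    [[0,0,0],0,0.28]
  ]
}}

```text
clock: 20.5
eef_pos: [487.6, 63.8, 111.7]
eef_rot: [3.141, 0.001, 3.134]
wrist_force: [5.6, 2.0, -2.6]
finger_gap: 34.3
finger_force: 12.5
```

Request:
{"method": "send_rows", "body": {
  "series": [
    [[0,0,0],0,0.3],
    [[0,0,0],0,0.32],
    [[0,0,0],0,0.32]
  ]
}}

```text
clock: 20.8
eef_pos: [487.7, 63.8, 111.7]
eef_rot: [3.141, 0.001, 3.134]
wrist_force: [6.6, 1.0, -3.7]
finger_gap: 32.3
finger_force: 13.5
```

Request:
{"method": "send_rows", "body": {
  "series": [
    [[0,0,0],0,0.34],
    [[0,0,0],0,0.36],
    [[0,0,0],0,0.36]
  ]
}}

```text
clock: 21.1
eef_pos: [487.8, 63.8, 111.7]
eef_rot: [3.141, 0.001, 3.134]
wrist_force: [8.0, 1.5, -4.1]
finger_gap: 30.3
finger_force: 11.8
```

Request:
{"method": "send_rows", "body": {
  "series": [
    [[0,0,0],0,0.38],
    [[0,0,0],0,0.4],
    [[0,0,0],0,0.4]
  ]
}}

```text
clock: 21.4
eef_pos: [487.8, 63.7, 111.7]
eef_rot: [3.141, 0.001, 3.134]
wrist_force: [7.2, 1.1, -4.5]
finger_gap: 28.5
finger_force: 6.7
```

Request:
{"method": "send_rows", "body": {
  "series": [
    [[0,0,0],0,0.41],
    [[0,0,0],0,0.41]
  ]
}}

```text
clock: 21.6
eef_pos: [487.7, 63.7, 111.7]
eef_rot: [3.141, 0.001, 3.134]
wrist_force: [7.3, 1.6, -2.4]
finger_gap: 27.8
finger_force: 4.8
```

Request:
{"method": "send_rows", "body": {
  "series": [
    [[0,0,0],0,0.42],
    [[0,0,0],0,0.42]
  ]
}}

```text
clock: 21.8
eef_pos: [487.5, 63.8, 111.7]
eef_rot: [3.141, -0.0, 3.134]
wrist_force: [4.0, 0.6, 0.1]
finger_gap: 27.2
finger_force: 2.4
```

Request:
{"method": "send_rows", "body": {
  "series": [
    [[0,0,0],0,0.43],
    [[0,0,0],0,0.43]
  ]
}}

```text
clock: 22.0
eef_pos: [487.3, 63.8, 111.7]
eef_rot: [3.142, -0.0, 3.134]
wrist_force: [2.0, 1.0, 1.0]
finger_gap: 26.6
finger_force: 1.5
```

Request:
{"method": "send_rows", "body": {
  "series": [
    [[0,0,0],0,0.44],
    [[0,0,0],0,0.44]
  ]
}}

```text
clock: 22.2
eef_pos: [487.3, 63.7, 111.6]
eef_rot: [3.142, -0.0, 3.134]
wrist_force: [0.2, 2.0, 0.9]
finger_gap: 26.3
finger_force: 1.6
```

Request:
{"method": "send_rows", "body": {
  "series": [
    [[0,0,0],0,0.45],
    [[0,0,0],0,0.45]
  ]
}}

```text
clock: 22.4
eef_pos: [487.4, 63.7, 111.6]
eef_rot: [3.142, -0.0, 3.134]
wrist_force: [-0.2, 2.5, 1.5]
finger_gap: 26.2
finger_force: 1.6
```

The force is flat at about 1.6 N, so only the return spring is left and the plug is home. I'll open and retreat.

Request:
{"method": "send_rows", "body": {
  "series": [
    [[0,0,0],0,0.35],
    [[0,0,0],0,0.25],
    [[0,0,0],0,0.15],
    [[0,0,0],0,0.05],
    [[0,0,0],0,-0.05],
    [[0,0,0],0,-0.15],
    [[0,0,0],0,-0.25],
    [[0,0,0],0,-0.35],
    [[0,0,0],0,-0.45],
    [[0,0,0],0,-0.6],
    [[0,0,0],0,-1],
    [[0,0,0],0,-1]
  ]
}}

```text
clock: 23.6
eef_pos: [487.6, 63.6, 111.7]
eef_rot: [-3.142, 0.0, 3.134]
wrist_force: [0.9, 0.1, -0.3]
finger_gap: 88.0
finger_force: 0.0
```

Request:
{"method": "send_rows", "body": {
  "series": [
    [[0,0,0],0,-1],
    [[0,0,20],0,-1],
    [[0,0,40],0,-1],
    [[0,0,40],0,-1],
    [[0,0,40],0,-1],
    [[-40,0,10],0,-1],
    [[-40,0,0],0,-1],
    [[-30,0,0],0,-1],
    [[0,0,0],0,-1],
    [[0,0,0],0,-1]
  ]
}}

```text
clock: 24.6
eef_pos: [377.7, 63.7, 262.1]
eef_rot: [3.142, 0.002, 3.134]
wrist_force: [-0.2, 0.4, 0.5]
finger_gap: 93.8
finger_force: 0.0
```

Run:
```python
from h import *
p=camera("side");q=camera("top")
o=np.zeros((600,800,3),np.uint8)
o[:,:400]=cv2.resize(q["color"][125:245,205:285],(400,600),interpolation=cv2.INTER_CUBIC)
o[:400,400:]=cv2.resize(p["color"][160:215,245:300],(400,400),interpolation=cv2.INTER_CUBIC)
cv2.imwrite("pics/f.png",o)
```

View pics/f.png

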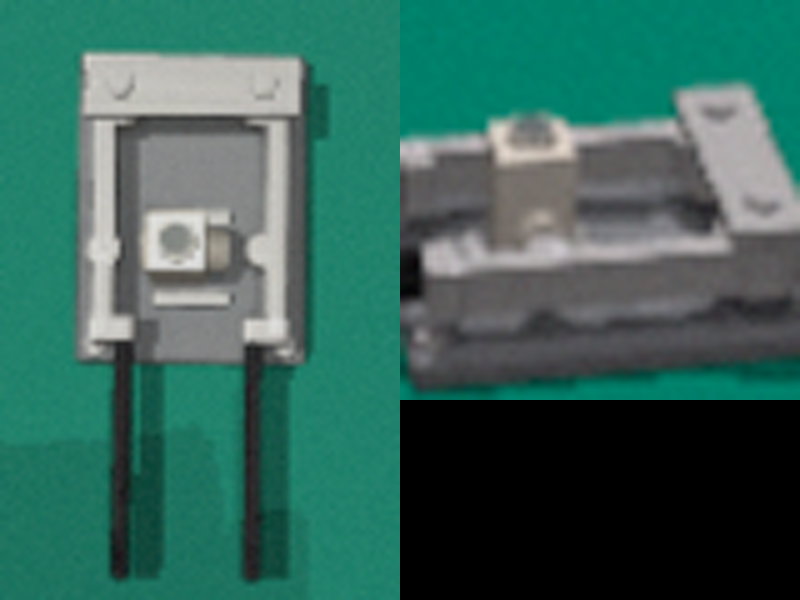

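Run:
```python
from h import *
np.set_printoptions(precision=1,suppress=True)
q=camera("top")
f=lambda u,v:((u+.5)/5-.5+205,(v+.5)/5-.5+125)
for n,uv,z in(("L",(145,240),50),("R",(208,240),50),("disc",(178,240),54),("stubR",(234,250),22),("rib L",(153,298),17),("rib R",(230,298),17),("noseL",(119,248),42),("noseR",(246,250),42)):print(n,ray(q,*f(*uv),z))
```

```text
L [605.5  81.3  50. ]
R [605.7  52.4  50. ]
disc [605.   66.1  54. ]
stubR [605.3  40.6  22. ]
rib L [582.9  78.9  17. ]
rib R [583.1  42.4  17. ]
noseL [603.   93.7  42. ]
noseR [602.4  35.   42. ]
```

The top view shows the block upright in the nest, about 5 mm off centre and within the limit. The stub shows on the right and nothing sticks out on the left (an unpressed plug would stand out about 3 px there). Both handles are open and the arm is clear, so I'm handing in.

```bash
python3 -c "
from cell import *
print(sign_off())"
```

```text
the job is handed in; nothing more can be done
None
```

I handed the job in: the small valve block stands in the nest, the plug snapped in on the second squeeze (it sprang back out on the first when I lowered the grip limit), both handles sprang open and the arm is clear; the hand-in gave no verdict, so I judged this from the force readings and the last pictures.

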